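# Lock the swing arm with its quarter-turn thumbscrew

## Robot

A 6-joint arm with a two-finger parallel gripper is mounted at the origin on the work surface. World frame = base frame: x ahead of the robot, y to its left, z up, the work surface at z = 0. Lengths are in m, angles in rad, forces in N, time in s.
With the tool pointing down it reaches from about 0.425 to 0.925 m from the base axis. Payload 12.5 kg.
Tool frame: the origin (TCP) lies on the centre line of the jaws, within the pads' length; the fingertips stand env.tip_reach ahead of it and the grasp point (between the pads) lies 6 mm ahead of it (env.tip_reach is the distance from the TCP to the fingertips, in m); x points along the fingers, z is the direction in which the jaws open and shut, and the axes are right-handed (so a half turn about x gives the same grasp; the last joint's range is limited). The gripper opens to 85 mm and grips with 20 to 120 N. Pads are 22 mm wide; open, the fingers measure 114 mm over their backs; the gripper's body (76 mm by 85 mm) begins 54 mm behind the grasp point. The pads swing forward as they close: fully open they stand 13 mm farther back than shut.
Start: joints at [-1.383, 0.491, 1.559, -0, 1.092, -0.106], TCP at [0.181, -0.598, 0.256] pointing down, gripper open.
Joint ranges: [-3.1, 3.1], [-0.84, 2.19], [0.05, 2.79], [-1.13, 4.28], [0.06, 2.93], [-2.69, 2.69]. Speed limits (rad/s): [2.22, 2.22, 2.79, 3.14, 3.14, 3.14].

## Interface

Orientations are given as [roll, pitch, yaw] about the fixed x, y, z axes, in that order (R = Rz(yaw) Ry(pitch) Rx(roll)).
In Python, from bench import env, camera, ticket gives the robot as it stands.
- The arm moves only by the tool carry_out, never from a script. Its argument "steps" is a list of rows, each an object with "translation": the shift along the tool's x, y, z each as a share of 75 mm, from -1 to 1, a list of three; "turn": the turn, a rotation vector about the tool's x, y, z each as a share of 180 degrees, from -1 to 1, a list of three. In form: [{"translation": [x, y, z], "turn": [wx, wy, wz]}, ...]. A call has 1 to 12 rows; each row shifts and turns the pose as measured when the row begins, along the tool's axes as they then stand; what a row does not reach is not made up. A row lasts 1/12 s, in which the tool goes at most 41.7 mm and 7.16 degrees, less where a joint would pass 70% of its speed; a pose out of reach is approached as far as the arm can. A call with a number of a shift or a turn outside -1 to 1 is refused whole. A call with a gripper value outside its range is refused whole. "fingers" is the closure, from -1 (fully open) to 1 (shut), set as the call begins (left out, the last holds). The fingers move at their own pace and stop on an object; the grip force is fixed at half the most. Time passes only in rows, so rows that do not move let the fingers close. It gives the time, the measured TCP pose, the force and the opening at its end, in the units of the state.
- env.observe(): the state, without advancing time (a new reading comes with each control period).
- camera(name): name is "scene" or "top"; returns a dict with "color" (480x640x3 uint8, red, green, blue), "mtx" (3x3 intrinsics, pixels), "k1" (the pictures are not rectified: a ray, as slopes to the right and down, at radius r is drawn at 1 + k1 r^2 times it, then the intrinsics apply), "pose" (4x4, takes a point from camera to world coordinates). Camera axes: x right, y up, looking along -z (the intrinsics and any distortion apply to the point x, -y, -z); pixel columns grow to the right and rows downward; lengths in m; the calibration is good to about 2 mm. A picture is of the moment at which its call begins. There is no depth.
- ticket.job_done(): hands the job in, once; it reports no verdict.
The state is a dict: "t": time; "joint_positions": joint angles; "qd": joint speeds; "effort": joint torques, N m; "ee_pos": TCP position; "tool_rot": TCP orientation; "wrist_force": force on the tool from outside, world axes, zero at the start; "torque": the same for the moment, N m; "opening": opening from 0.0 (shut) to 1.0 (fully open).
Only numpy, scipy, OpenCV 4.12 (cv2) and the standard library are available. Lean on these libraries where they do the work, as an engineer would, in place of code of your own. Each camera call takes 0.05 s, during which the arm holds its last target. There are 200 camera calls.

## Task

Lock the swing arm of the bench stand: take the wing-headed thumbscrew with the cross pin from the rack, line the arm's slot up with the slot hidden in the sprung nut strip beneath it, and thread the screw down through both until its collar sits flush on the arm. Then give it a quarter turn so that the pin is held under the strip, and let go. Feel for the lower slot gently, never force the screw against the stand, and leave the other things on the bench where they are.

Things in the scene. Friction and masses are not known exactly. Their poses are not given: they have to be found in the camera images.
- screw: Bright steel quarter-turn thumbscrew, 69 mm tall, 90 g, upright in the rack. Origin: centre of its flat wing head, where it is gripped; z up along the shank. Wing 34 mm wide along x, 10 mm thick along y, 24 mm high. Below: neck 12 mm in diameter, round collar 28 mm in diameter, 4 mm thick, its underside 30 mm below the origin, then the shank, 9 mm in diameter.
- plain: The other thumbscrew in the rack, not to be used: the same collar, but a round knob 32 mm in diameter and no cross pin. The origin is 30 mm above the underside of its collar.
- rack: Dark wooden block 56 mm (x) by 132 mm (y) by 40 mm high, origin at the centre of its underside, fixed. Two slots through it 33 mm to either side of the centre along y, each 23 mm along y by 13 mm along x. The screws hang in them by their collars, pin along the rack's y; which screw is in which slot varies.
- stand: Fixed dark steel stand, base plate 215 by 200 by 8 mm. Origin on the vertical pivot axis of the swing arm at table level; x points along the arm when its joint reads 0. With the collar flush on the arm the screw's wing centre is 74 mm above the table; with the pin resting on the strip outside its slot, 91 mm. A small V-rest on the arm, 45 mm from the pivot, is up to 75 mm high.
- screw_pin (a point): Centre of the cross pin at the foot of the wing-headed screw, 52 mm below the wing's centre. The round-edged pin is 20 mm long along x (parallel to the wing) and 10 mm in diameter; its lowest point is 57 mm below the wing's centre. It passes a slot only when lying along it; turned a quarter turn either way below the strip it cannot come up.
- strip_mid (a point): Middle of the curved channel: 140 mm from the pivot on the stand's x, at the nut strip's top, 34 mm high, 2 mm below the arm. Strip: aluminium, 36 mm wide, 5 mm thick, one radial slot 23 by 13 mm at 140 mm from the pivot, at an unmeasured arm angle between -0.14 and 0.14. Stiff sideways, sprung up: gives from about 2 N, then 1 N per mm, hard after 8 mm.
- swing (a joint): Angle (rad) of the steel swing arm about the stand's pivot, positive anticlockwise seen from above, 0 when it points along the stand's x; range -0.25 to 0.5. A flat sector on the arm's clockwise side (to 0.65 rad from its centre line) hides the strip's slot at the start. The arm stays where it is left (about 1.5 N at the slot moves it) and starts between 0.27 and 0.42.
- swing_slot (a point): Centre of the slot in the swing arm at the arm's top face, 44 mm above the table, 140 mm from the pivot. x points outwards along the arm, z up. The slot is 23 mm along x by 13 mm along y, through the 8 mm thick arm; the arm's end is 35 mm beyond the slot's centre.
- spanner: Loose steel spanner lying flat; a bystander. Origin at its underside.
- driver: Screwdriver lying flat; a bystander. Origin at its underside.
- spray: Amber bottle 150 mm tall, 52 mm in diameter, standing; a bystander. Origin at its underside.
- plug: White spark plug 58 mm tall, 22 mm in diameter, standing; a bystander. Origin at its underside.
- bearing: Steel bearing ring 42 mm across, 13 mm high; a bystander. Origin at its underside.
- mug: Blue mug 90 mm tall, 80 mm across; a bystander. Origin at its underside.
Mind the look-alikes: they are no part of the job. What is shaped like the screw but blue, red or turquoise is not meant.

How it is judged:
On the way:
1. the thumbscrew is down through the arm and the strip, its pin still along the slots (z of screw in the frame of stand below 0.078 m and horizontal distance between screw and swing_slot below 0.006 m and angle between the x axis of screw and the x axis of swing_slot, either way round below 0.5 rad), for 0.1 s.
At the end, for the whole second after the job is handed in: The thumbscrew is through both slots, collar within 2.5 mm of the arm's top, within 6 mm of the slot's centre and upright within 0.12 rad, turned at least 1.15 rad from the line of the slots, released and at rest (z of screw in the frame of stand between 0.071 and 0.0765 m and horizontal distance between screw and swing_slot below 0.006 m and angle between screw's own z axis and vertical below 0.12 rad and angle between the x axis of screw and the x axis of swing_slot, either way round above 1.15 rad and linear speed of screw below 0.02 m/s); the robot touches nothing.
It fails at once if the thumbscrew is forced against the stand (over 35 N) (contact force between screw and stand above 35 N).
It fails at once if the other thumbscrew is displaced by more than 20 mm (distance of plain from where it was at the start of the episode above 0.02 m).
It fails at once if a bystander (spanner, screwdriver, bottle, spark plug, bearing ring or mug) is displaced by more than 30 mm (distance of any of spanner, driver, spray, plug, bearing, mug from where it was at the start of the episode above 0.03 m).
It also fails if it takes over 72 s, if anything falls off the work surface, if the arm or the gripper's body presses on something with over 40 N, if the wrist force passes 120 N, or if a joint passes its speed limit or range.

## Working session

There is one attempt and no reset: what is moved stays moved. The work goes in short steps, Python scripts to look and compute and a tool call to move; the robot and the scene stay as the last step left them, time stands still between calls to the robot, and variables do not carry over. Pictures are saved under pics/ and viewed, about 8 in all and at most 12, crops included, and the job is handed in when it is done.

Besides the shell and the picture viewer there is one more tool, called after "Call:" as name(argument=value, ...), one argument or row to a line, values as JSON. carry_out: Moves the arm, as the interface text tells. Shift numbers are shares of 75 mm and turn numbers shares of 180 degrees, none past 1 either way. Its arguments: {"type":"object","properties":{"steps":{"type":"array"},"fingers":{"type":"number"}},"required":["steps"]}

```bash
ls; mkdir -p pics; cat > h.py <<'E'
import numpy as np, cv2
from bench import env, camera, ticket
def ray(c,u,v):
    K=c["mtx"]; p=np.array([(u-K[0,2])/K[0,0],(v-K[1,2])/K[1,1]]); q=p.copy()
    for _ in range(20): q=p/(1+c["k1"]*(q@q))
    P=c["pose"]; return P[:3,3], P[:3,:3]@np.array([q[0],-q[1],-1])
def onz(c,u,v,z):
    o,d=ray(c,u,v); return o+d*(z-o[2])/d[2]
def two(c1,a,c2,b):
    o1,d1=ray(c1,*a);o2,d2=ray(c2,*b)
    s=np.linalg.lstsq(np.c_[d1,-d2],o2-o1,rcond=None)[0]
    p,q=o1+s[0]*d1,o2+s[1]*d2
    return (p+q)/2,np.linalg.norm(p-q)
def proj(c,X):
    P=c["pose"]; x=P[:3,:3].T@(np.asarray(X)-P[:3,3]); s=np.array([x[0],-x[1]])/-x[2]
    s=s*(1+c["k1"]*(s@s)); K=c["mtx"]; return K[0,0]*s[0]+K[0,2],K[1,1]*s[1]+K[1,2]
E
python3 - <<'E'
from h import *
for n in("scene","top"):
    c=camera(n); cv2.imwrite(f"pics/{n}0.png",c["color"][:,:,::-1]); print(n,c["pose"].round(3).tolist(),c["mtx"].tolist(),c["k1"])
s=env.observe(); print(s, env.tip_reach)
E
```

```text
pics
scene [[0.595, -0.432, 0.678, 1.147], [0.803, 0.326, -0.498, -0.571], [-0.006, 0.841, 0.541, 0.562], [0.0, 0.0, 0.0, 1.0]] [[558.1840145713757, 0.0, 317.90049843910026], [0.0, 558.1840145713757, 239.59933063378048], [0.0, 0.0, 1.0]] -0.03050316187930513
top [[-0.025, 0.989, -0.144, 0.44], [-1.0, -0.025, 0.002, -0.126], [-0.002, 0.144, 0.99, 0.865], [0.0, 0.0, 0.0, 1.0]] [[478.12828785083906, 0.0, 312.294235237727], [0.0, 478.12828785083906, 231.80768017764998], [0.0, 0.0, 1.0]] -0.0037886494212263757
{'t': 0.1, 'joint_positions': array([-1.38262054e+00,  4.91517018e-01,  1.55940846e+00, -3.21118760e-06,
        1.09170632e+00, -1.05601414e-01]), 'qd': array([-0.00066477, -0.00331759, -0.00088798,  0.00063046,  0.00045979,
        0.00035827]), 'effort': array([ 2.71020566e-03, -6.19448876e+01, -2.62025338e+01, -7.60055946e-05,
        2.92476907e-03, -1.80403720e-05]), 'ee_pos': array([ 0.18096686, -0.59803606,  0.25576827]), 'tool_rot': array([3.03873208, 1.56975718, 1.76171444]), 'wrist_force': array([ 0.78734218,  0.09449915, -0.34240543]), 'torque': array([0.00363039, 0.01728795, 0.01852025]), 'opening': 1.002025923655463} 0.025
```

View pics/scene0.png

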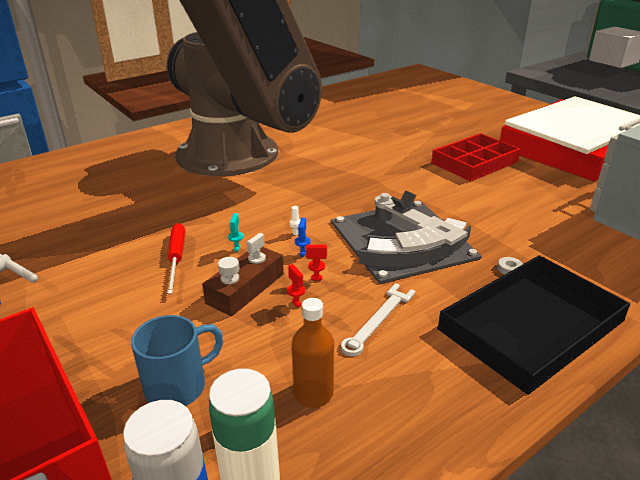

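View pics/top0.png

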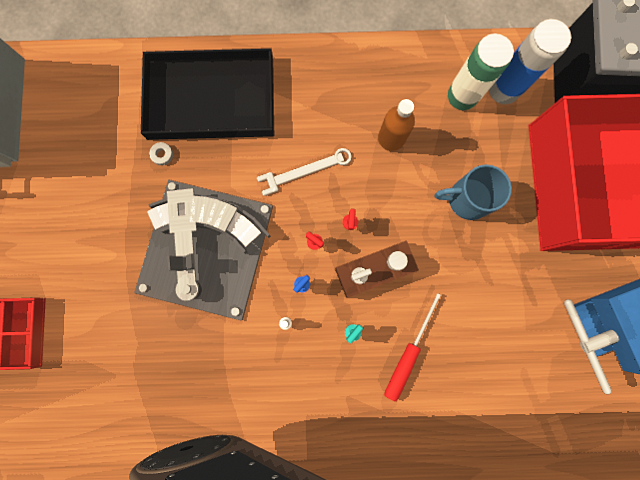

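Candidates for the wing screw, top/scene pixels: steel wing in rack (360,275)/(256,246), which matches the description. The look-alikes are the plain knob (397,261)/(229,268), red (350,219)/(297,285), red (314,241)/(317,260), blue (302,284)/(302,237) and turquoise (354,332)/(236,231). I'll check with one close composite crop.

```bash
python3 - <<'E'
import cv2,numpy as np
a=cv2.imread("pics/top0.png");b=cv2.imread("pics/scene0.png")
f=lambda im,x,y,w,h:cv2.resize(im[y:y+h,x:x+w],(400,300),interpolation=cv2.INTER_CUBIC)
cv2.imwrite("pics/crop1.png",np.vstack([np.hstack([f(a,330,230,100,75),f(a,130,175,160,120)]),np.hstack([f(b,200,225,100,75),f(b,330,180,160,120)])]))
E
```

```text
(no output)
```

View pics/crop1.png

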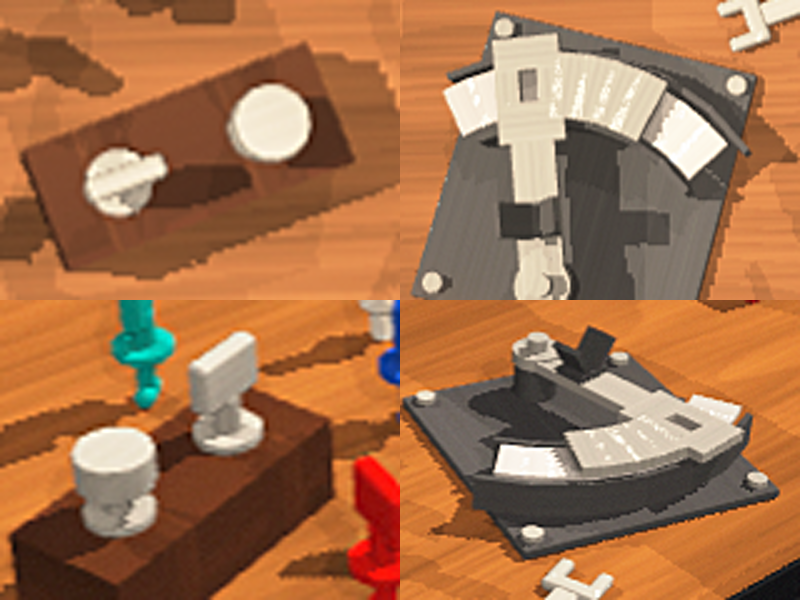

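The crop shows the steel flat wing at top ≈(361,274), with the round knob beside it, so the choice holds. The arm slot is at top (181,209)/scene (444,228) and the pivot at top (186,290)/scene (385,196). Now I'll measure them.

```bash
cat >> h.py <<'E'
from scipy.spatial.transform import Rotation as R
def toolR(yaw_z,ref=None):
    "tool x down, tool z (jaw) horizontal at world yaw"
    x=np.array([0,0,-1.]);z=np.array([np.cos(yaw_z),np.sin(yaw_z),0]);return np.c_[x,np.cross(z,x),z]
def state():
    s=env.observe(); M=R.from_euler("xyz",s["tool_rot"]).as_matrix(); return s,np.array(s["ee_pos"]),M
def plan(p,yaw_z):
    s,e,M=state(); best=None
    for k in(0,np.pi):
        T=toolR(yaw_z+k); rv=R.from_matrix(M.T@T).as_rotvec()
        if best is None or np.linalg.norm(rv)<np.linalg.norm(best): best=rv
    print("tcp",e.round(4),"jaw yaw",np.arctan2(M[1,2],M[0,2]).round(4),"q6",s["joint_positions"][5].round(3),
      "F",np.round(s["wrist_force"],1),"open",round(s["opening"],3),"\n shift/75mm",(M.T@(np.asarray(p)-e)/.075).round(3),"turn/180",(best/np.pi).round(4))
E
python3 - <<'E'
from h import *
t=camera("top");s=camera("scene")
T=lambda n,a,b:print(n,*[np.round(v,4) for v in two(t,a,s,b)])
T("wingtop",(361.7,274.5),(256,238)); T("armslot",(181.2,209),(444.4,228.4)); T("pivot",(186.5,290),(384.8,196))
# left-corner / rack top corners (z=.04)
q=[onz(t,330+u/4,230+v/4,.04) for u,v in((22,158),(307,42),(355,160),(70,270))]
for a in q: print(a.round(4))
c=sum(q)/4; d=q[1]-q[0];print("rack c",c.round(4),"yaw edges",np.arctan2(*(q[0]-q[1])[[1,0]]),np.arctan2(*(q[3]-q[2])[[1,0]]))
for z in (.082,): 
  a=onz(t,330+88/4,230+190/4,z);b=onz(t,330+165/4,230+165/4,z);print("wing ends",a.round(4),b.round(4),np.arctan2(*(a-b)[[1,0]]))
print("slot z44",onz(t,181.2,209,.044).round(4))
# base bolts
for u,v in((504,27),(736,85),(431,282)): print("bolt",onz(t,130+(u-400)/2.5,175+v/2.5,.012).round(4))
print("bolt4",onz(t,235.5,311,.012).round(4))
plan([.36,-.21,.2],0)
for n,p in(("blue",(302,284)),("redA",(350,219)),("redB",(314,241)),("teal",(354,332))): print(n,onz(t,*p,.05).round(3))
E
```

```text
wingtop [ 0.4819 -0.206   0.0814] 0.0012
armslot [0.6062 0.101  0.0461] 0.0027
pivot [0.4652 0.0877 0.0545] 0.0024
[ 0.4935 -0.166   0.04  ]
[ 0.5408 -0.2914  0.04  ]
[ 0.4891 -0.3093  0.04  ]
[ 0.4452 -0.1849  0.04  ]
rack c [ 0.4921 -0.2379  0.04  ] yaw edges 1.9307939270063266 1.9095150373457916
wing ends [ 0.4771 -0.1904  0.082 ] [ 0.4865 -0.2223  0.082 ] 1.8574409665014973
slot z44 [0.6057 0.1005 0.044 ]
bolt [0.6558 0.1276 0.012 ]
bolt [ 0.6083 -0.0418  0.012 ]
bolt [0.4715 0.1762 0.012 ]
bolt4 [0.4268 0.0111 0.012 ]
tcp [ 0.181  -0.5981  0.256 ] jaw yaw -1.277 q6 -0.106 F [ 0.5 -0.5  0.6] open 0.997 
 shift/75mm [ 0.749  3.783 -4.261] turn/180 [-4.065e-01 -2.000e-04 -2.000e-04]
blue [ 0.47  -0.108  0.05 ]
redA [ 0.579 -0.193  0.05 ]
redB [ 0.543 -0.13   0.05 ]
teal [ 0.388 -0.193  0.05 ]
```

Call:
carry_out(
  steps=[
    {"translation": [0, 0, 0], "turn": [-0.0395, 0, 0]},
    {"translation": [0, 0, 0], "turn": [-0.0395, 0, 0]},
    {"translation": [0, 0, 0], "turn": [-0.0395, 0, 0]},
    {"translation": [0, 0, 0], "turn": [-0.0395, 0, 0]},
    {"translation": [0, 0, 0], "turn": [-0.0395, 0, 0]},
    {"translation": [0, 0, 0], "turn": [-0.0395, 0, 0]},
    {"translation": [0, 0, 0], "turn": [-0.0395, 0, 0]},
    {"translation": [0, 0, 0], "turn": [-0.0395, 0, 0]},
    {"translation": [0, 0, 0], "turn": [-0.0395, 0, 0]},
    {"translation": [0, 0, 0], "turn": [-0.0395, 0, 0]},
    {"translation": [0, 0, 0], "turn": [-0.0395, 0, 0]},
    {"translation": [0, 0, 0], "turn": [-0.0395, 0, 0]},
  ],
  fingers=0,
)

```text
t: 1.2
ee_pos: [0.1808, -0.5972, 0.2535]
tool_rot: [1.527, 1.565, 1.753]
wrist_force: [-0.5, 0.1, -0.8]
opening: 0.502
```

```bash
python3 -c "
from h import *
plan([.482,-.206,.13],.335)"
```

```text
tcp [ 0.1808 -0.5972  0.2535] jaw yaw 0.2253 q6 -1.608 F [-0.5  0.1 -0.8] open 0.502 
 shift/75mm [1.671 4.179 5.079] turn/180 [-0.0349  0.0002 -0.0017]
```

Call:
carry_out(
  steps=[
    {"translation": [0, 0.34, 0.41], "turn": [0, 0, 0]},
    {"translation": [0, 0.34, 0.41], "turn": [0, 0, 0]},
    {"translation": [0, 0.34, 0.41], "turn": [0, 0, 0]},
    {"translation": [0, 0.34, 0.41], "turn": [0, 0, 0]},
    {"translation": [0, 0.34, 0.41], "turn": [0, 0, 0]},
    {"translation": [0, 0.34, 0.41], "turn": [0, 0, 0]},
    {"translation": [0, 0.34, 0.41], "turn": [0, 0, 0]},
    {"translation": [0, 0.34, 0.41], "turn": [0, 0, 0]},
    {"translation": [0, 0.34, 0.41], "turn": [0, 0, 0]},
    {"translation": [0, 0.34, 0.41], "turn": [0, 0, 0]},
    {"translation": [0, 0.34, 0.41], "turn": [0, 0, 0]},
    {"translation": [0, 0, 0], "turn": [-0.0349, 0, 0]},
  ],
)

```text
t: 2.2
ee_pos: [0.4522, -0.2316, 0.253]
tool_rot: [1.379, 1.565, 1.713]
wrist_force: [-0.5, -0.5, -0.6]
opening: 0.496
```

```bash
python3 -c "
from h import *
plan([.482,-.206,.13],.335)"
```

```text
tcp [ 0.4522 -0.2316  0.253 ] jaw yaw 0.3343 q6 -0.943 F [-0.5 -0.5 -0.6] open 0.496 
 shift/75mm [1.642 0.183 0.486] turn/180 [-0.0002  0.0004 -0.0018]
```

Call:
carry_out(
  steps=[
    {"translation": [0.1, 0.09, 0.24], "turn": [0, 0, 0]},
    {"translation": [0.3, 0.09, 0.24], "turn": [0, 0, -0.0018]},
    {"translation": [0.4, 0, 0], "turn": [0, 0, 0]},
    {"translation": [0.4, 0, 0], "turn": [0, 0, 0]},
    {"translation": [0.2, 0, 0], "turn": [0, 0, 0]},
    {"translation": [0, 0, 0], "turn": [0, 0, 0]},
  ],
)

```text
t: 2.7
ee_pos: [0.4863, -0.2016, 0.1459]
tool_rot: [-0.755, 1.564, -0.403]
wrist_force: [0.4, 1.0, 0.5]
opening: 0.496
```

```bash
python3 - <<'E'
from h import *
plan([.482,-.206,.076],.335)
a=camera("top");b=camera("scene")
f=lambda c,x,y:cv2.resize(c["color"][y:y+100,x:x+100,::-1],(400,400),interpolation=cv2.INTER_CUBIC)
cv2.imwrite("pics/crop2.png",np.hstack([f(a,310,220),f(b,205,180)]))
s,e,M=state(); g=e+M[:,0]*.006
print("grasp axis proj at z .082: top",proj(a,[g[0],g[1],.082]),"scene",proj(b,[g[0],g[1],.082]))
E
```

```text
tcp [ 0.4863 -0.2016  0.1459] jaw yaw 0.3511 q6 -0.871 F [0.4 1.  0.5] open 0.496 
 shift/75mm [ 0.932 -0.031 -0.078] turn/180 [0.0051 0.0016 0.0015]
grasp axis proj at z .082: top (np.float64(359.0268594287856), np.float64(271.2216642780346)) scene (np.float64(259.2579308485974), np.float64(238.30525429497283))
```

View pics/crop2.png

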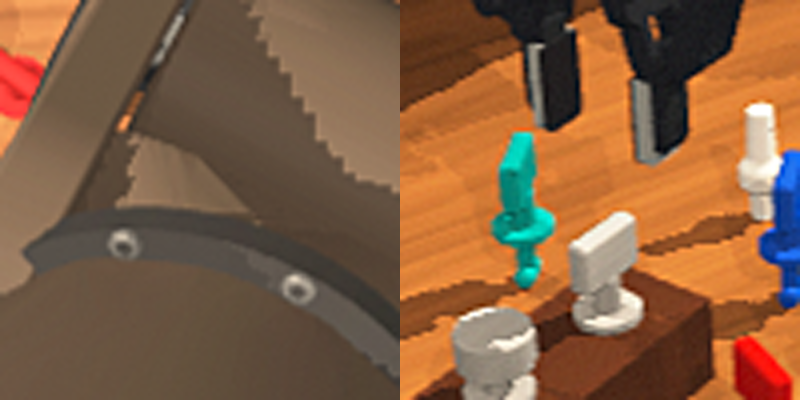

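The top view is blocked by the arm. The scene crop shows the open jaws above the wing at scene (256,240) with nothing between. Descending.

Call:
carry_out(
  steps=[
    {"translation": [0.2, -0.031, -0.078], "turn": [0.005, 0.0016, 0.0015]},
    {"translation": [0.25, 0, 0], "turn": [0, 0, 0]},
    {"translation": [0.2, 0, 0], "turn": [0, 0, 0]},
    {"translation": [0, 0, 0], "turn": [0, 0, 0]},
    {"translation": [0, 0, 0], "turn": [0, 0, 0]},
  ],
)

```text
t: 3.22
ee_pos: [0.4854, -0.2094, 0.1057]
tool_rot: [-0.863, 1.556, -0.53]
wrist_force: [-0.2, 0.4, 0.0]
opening: 0.501
```

```bash
python3 -c "
from h import *
plan([.482,-.206,.076],.335)"
```

```text
tcp [ 0.4854 -0.2094  0.1057] jaw yaw 0.3331 q6 -0.865 F [-0.2  0.4  0. ] open 0.501 
 shift/75mm [ 0.395  0.062 -0.032] turn/180 [-0.0006  0.003   0.0035]
```

Call:
carry_out(
  steps=[
    {"translation": [0, 0.06, -0.03], "turn": [0, 0.003, 0.0035]},
    {"translation": [0, 0, 0], "turn": [0, 0, 0]},
    {"translation": [0.2, 0, 0], "turn": [0, 0, 0]},
    {"translation": [0.1, 0, 0], "turn": [0, 0, 0]},
    {"translation": [0, 0, 0], "turn": [0, 0, 0]},
  ],
)

```text
t: 3.63
ee_pos: [0.4835, -0.2068, 0.0888]
tool_rot: [-0.865, 1.563, -0.532]
wrist_force: [0.3, -0.1, 0.4]
opening: 0.5
```

```bash
python3 -c "
from h import *
plan([.482,-.206,.076],.335)"
```

```text
tcp [ 0.4835 -0.2068  0.0888] jaw yaw 0.3329 q6 -0.863 F [ 0.3 -0.1  0.4] open 0.5 
 shift/75mm [ 0.17   0.017 -0.016] turn/180 [-0.0007  0.0015  0.0018]
```

Call:
carry_out(
  steps=[
    {"translation": [0.13, 0.017, -0.016], "turn": [0, 0.0015, 0.0018]},
    {"translation": [0.08, 0, 0], "turn": [0, 0, 0]},
    {"translation": [0, 0, 0], "turn": [0, 0, 0]},
  ],
)

```text
t: 3.88
ee_pos: [0.4823, -0.2061, 0.0731]
tool_rot: [-0.756, 1.57, -0.423]
wrist_force: [-0.0, -0.3, -0.2]
opening: 0.501
```

Call:
carry_out(
  steps=[
    {"translation": [0, 0, 0], "turn": [0, 0, 0]},
    {"translation": [0, 0, 0], "turn": [0, 0, 0]},
    {"translation": [0, 0, 0], "turn": [0, 0, 0]},
    {"translation": [0, 0, 0], "turn": [0, 0, 0]},
    {"translation": [0, 0, 0], "turn": [0, 0, 0]},
    {"translation": [0, 0, 0], "turn": [0, 0, 0]},
    {"translation": [0, 0, 0], "turn": [0, 0, 0]},
    {"translation": [0, 0, 0], "turn": [0, 0, 0]},
  ],
  fingers=1,
)

```text
t: 4.55
ee_pos: [0.4824, -0.2061, 0.0735]
tool_rot: [-0.762, 1.57, -0.429]
wrist_force: [-0.4, -0.3, -0.6]
opening: 0.107
```

```bash
python3 -c "
from h import *
plan([.482,-.206,.16],.335)"
```

```text
tcp [ 0.4824 -0.2061  0.0735] jaw yaw 0.3331 q6 -0.863 F [-0.4 -0.3 -0.6] open 0.107 
 shift/75mm [-1.154  0.003 -0.004] turn/180 [-0.0006  0.0002  0.0002]
```

Call:
carry_out(
  steps=[
    {"translation": [-0.1, 0, 0], "turn": [0, 0, 0]},
    {"translation": [-0.2, 0, 0], "turn": [0, 0, 0]},
    {"translation": [-0.3, 0, 0], "turn": [0, 0, 0]},
    {"translation": [-0.3, 0, 0], "turn": [0, 0, 0]},
    {"translation": [-0.3, 0, 0], "turn": [0, 0, 0]},
    {"translation": [-0.2, 0, 0], "turn": [0, 0, 0]},
    {"translation": [0, 0, 0], "turn": [0, 0, 0]},
  ],
)

```text
t: 5.13
ee_pos: [0.4816, -0.2057, 0.1848]
tool_rot: [2.237, 1.569, 2.57]
wrist_force: [-0.4, -1.1, -0.2]
opening: 0.108
```

```bash
python3 - <<'E'
from h import *
plan([.606,.101,.16],.093+np.pi/2)
s,e,M=state()
a=camera("top");b=camera("scene")
f=lambda c,x,y,w,h:cv2.resize(c["color"][y:y+h,x:x+w,::-1],(400,300),interpolation=cv2.INTER_CUBIC)
cv2.imwrite("pics/crop3.png",np.hstack([f(a,130,175,160,120),f(b,200,140,160,120)]))
E
```

```text
tcp [ 0.4816 -0.2057  0.1848] jaw yaw 0.3331 q6 -0.863 F [-0.4 -1.1 -0.2] open 0.108 
 shift/75mm [0.332 3.322 2.904] turn/180 [-0.4236 -0.     -0.0007]
```

View pics/crop3.png

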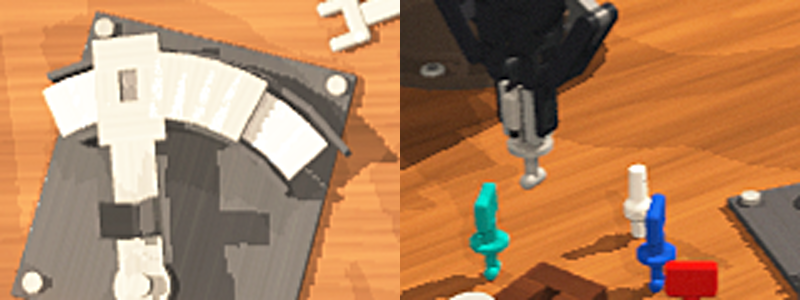

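Call:
carry_out(
  steps=[
    {"translation": [0, 0, 0], "turn": [-0.0385, 0, 0]},
    {"translation": [0, 0, 0], "turn": [-0.0385, 0, 0]},
    {"translation": [0, 0, 0], "turn": [-0.0385, 0, 0]},
    {"translation": [0, 0, 0], "turn": [-0.0385, 0, 0]},
    {"translation": [0, 0, 0], "turn": [-0.0385, 0, 0]},
    {"translation": [0, 0, 0], "turn": [-0.0385, 0, 0]},
    {"translation": [0, 0, 0], "turn": [-0.0385, 0, 0]},
    {"translation": [0, 0, 0], "turn": [-0.0385, 0, 0]},
    {"translation": [0, 0, 0], "turn": [-0.0385, 0, 0]},
    {"translation": [0, 0, 0], "turn": [-0.0385, 0, 0]},
    {"translation": [0, 0, 0], "turn": [-0.0385, 0, 0]},
    {"translation": [0, 0, 0], "turn": [0, 0, 0]},
  ],
)

```text
t: 6.23
ee_pos: [0.4751, -0.2022, 0.1656]
tool_rot: [0.898, 1.54, 2.608]
wrist_force: [-0.1, 0.3, -1.1]
opening: 0.108
```

```bash
python3 - <<'E'
from h import *
plan([.606,.101,.16],.093+np.pi/2)
t=cv2.imread("pics/top0.png")
g=cv2.cvtColor(t,cv2.COLOR_BGR2GRAY)[198:222,170:194]; print(g)
E
```

```text
tcp [ 0.4751 -0.2022  0.1656] jaw yaw 1.7094 q6 -2.24 F [-0.1  0.3 -1.1] open 0.108 
 shift/75mm [ 0.092 -2.29   3.76 ] turn/180 [ 0.0146  0.006  -0.0079]
[[211 211 212 212 212 213 213 215 216 216 217 218 218 218 217 217 216 217
  216 216 216 214 217 230]
 [219 219 219 220 219 218 217 218 218 218 218 217 215 216 215 214 214 215
  215 216 215 218 232 234]
 [220 219 218 218 216 215 215 215 216 216 217 217 217 218 218 217 216 216
  216 217 217 217 225 232]
 [217 217 216 217 216 216 217 219 221 223 224 226 227 228 225 222 221 222
  220 220 220 220 238 251]
 [218 218 218 218 220 221 225 227 208 206 182 184 179 159 186 223 221 217
  211 215 216 214 226 244]
 [221 218 218 221 219 220 217 147 119 127 111 121 118 106 156 223 220 215
  208 212 216 219 240 221]
 [217 211 214 219 217 215 215 126  92 127 126 134 132 131 165 225 220 214
  209 212 216 217 229 229]
 [215 209 211 219 216 214 218 141  95 145 142 144 143 138 155 226 220 215
  209 212 218 214 216 219]
 [217 210 211 218 217 213 218 140  89 142 141 143 142 135 147 226 221 216
  209 211 217 220 240 230]
 [217 210 212 217 217 213 217 139  8
[... 779 characters left out ...]
14 209 215 217 213 216 214 123 154 186 184 184 194 193 210 216 218
  214 212 215 221 214 221]
 [218 215 216 230 217 216 218 219 203 207 214 211 211 213 213 216 214 215
  214 218 232 240 213 215]
 [217 217 217 222 214 215 216 219 219 220 219 219 220 219 220 220 220 220
  219 220 239 246 210 215]
 [217 217 219 217 219 219 220 221 221 221 221 220 219 219 219 219 218 218
  216 221 248 253 237 214]
 [219 219 219 219 218 219 219 218 216 216 216 216 216 215 215 217 216 216
  212 217 241 248 222 215]
 [217 216 217 215 215 216 215 215 215 214 213 212 212 211 210 210 210 212
  209 222 252 237 236 214]
 [214 214 213 213 211 210 211 211 212 213 213 213 214 215 215 214 214 214
  213 221 245 234 239 231]]
```

Call:
carry_out(
  steps=[
    {"translation": [0, 0, 0], "turn": [0.0146, 0.006, -0.0079]},
    {"translation": [0, -0.2, 0.3], "turn": [0, 0, 0]},
    {"translation": [0, -0.229, 0.376], "turn": [0, 0, 0]},
    {"translation": [0, -0.229, 0.376], "turn": [0, 0, 0]},
    {"translation": [0, -0.229, 0.376], "turn": [0, 0, 0]},
    {"translation": [0, -0.229, 0.376], "turn": [0, 0, 0]},
    {"translation": [0, -0.229, 0.376], "turn": [0, 0, 0]},
    {"translation": [0, -0.229, 0.376], "turn": [0, 0, 0]},
    {"translation": [0, -0.229, 0.376], "turn": [0, 0, 0]},
    {"translation": [0, -0.229, 0.376], "turn": [0, 0, 0]},
    {"translation": [0, -0.1, 0.15], "turn": [0, 0, 0]},
    {"translation": [0, 0, 0], "turn": [0, 0, 0]},
  ],
)

```text
t: 7.23
ee_pos: [0.6189, 0.0801, 0.1509]
tool_rot: [1.327, 1.553, 2.93]
wrist_force: [-0.7, 1.0, -0.5]
opening: 0.111
```

```bash
python3 - <<'E'
from h import *
plan([.606,.101,.14],.093+np.pi/2)
E
```

```text
tcp [0.6189 0.0801 0.1509] jaw yaw 1.6024 q6 -1.584 F [-0.7  1.  -0.5] open 0.111 
 shift/75mm [0.149 0.161 0.283] turn/180 [-0.0195  0.0015 -0.0055]
```

Call:
carry_out(
  steps=[
    {"translation": [0, 0, 0], "turn": [-0.0195, 0.0015, -0.0055]},
    {"translation": [0, 0, 0], "turn": [0, 0, 0]},
    {"translation": [0, 0.1, 0.15], "turn": [0, 0, 0]},
    {"translation": [0.05, 0.06, 0.12], "turn": [0, 0, 0]},
    {"translation": [0, 0, 0], "turn": [0, 0, 0]},
    {"translation": [0, 0, 0], "turn": [0, 0, 0]},
  ],
)

```text
t: 7.73
ee_pos: [0.6012, 0.0994, 0.1423]
tool_rot: [1.531, 1.562, -3.104]
wrist_force: [0.5, -0.2, 0.4]
opening: 0.113
```

```bash
python3 - <<'E'
from h import *
plan([.606,.101,.115],.093+np.pi/2)
E
```

```text
tcp [0.6012 0.0994 0.1423] jaw yaw 1.6479 q6 -1.593 F [ 0.5 -0.2  0.4] open 0.113 
 shift/75mm [ 0.364 -0.069  0.017] turn/180 [-0.0051  0.0001 -0.0027]
```

Call:
carry_out(
  steps=[
    {"translation": [0.15, -0.069, 0.017], "turn": [-0.0051, 0, -0.0027]},
    {"translation": [0, 0, 0], "turn": [0, 0, 0]},
    {"translation": [0.15, 0, 0], "turn": [0, 0, 0]},
    {"translation": [0, 0, 0], "turn": [0, 0, 0]},
    {"translation": [0, 0, 0], "turn": [0, 0, 0]},
  ],
)

```text
t: 8.15
ee_pos: [0.6061, 0.0999, 0.1195]
tool_rot: [-0.797, 1.57, 0.862]
wrist_force: [0.2, -0.5, -0.5]
opening: 0.106
```

```bash
python3 - <<'E'
from h import *
plan([.606,.101,.115],.093+np.pi/2)
b=camera("scene")
f=lambda c,x,y,w,h:cv2.resize(c["color"][y:y+h,x:x+w,::-1],(800,600),interpolation=cv2.INTER_CUBIC)
cv2.imwrite("pics/crop4.png",f(b,390,150,120,90))
s,e,M=state(); d=M[:,0]; o=e+d*.0035
for n,p in(("wing",o),("pin",o+d*.052),("pin+",o+d*.052+M[:,1]*.01),("pin-",o+d*.052-M[:,1]*.01),("slot",[.606,.101,.044])):
  u,v=proj(b,p);print(n,np.round(p,4),round((u-390)*800/120),round((v-150)*600/90))
E
```

```text
tcp [0.6061 0.0999 0.1195] jaw yaw 1.659 q6 -1.604 F [ 0.2 -0.5 -0.5] open 0.106 
 shift/75mm [0.06  0.    0.014] turn/180 [-0.0015  0.0001  0.0001]
wing [0.6059 0.0999 0.1158] 385 291
pin [0.6059 0.0999 0.0638] 362 467
pin+ [0.5959 0.0991 0.0638] 331 453
pin- [0.6158 0.1008 0.0638] 393 482
slot [0.606 0.101 0.044] 356 530
```

View pics/crop4.png

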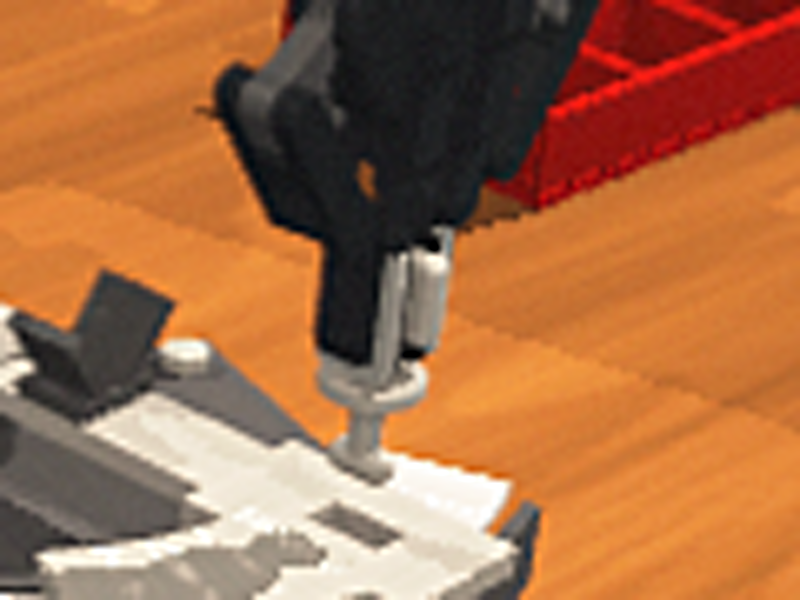

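Pin centre is at crop (362,460) and slot centre at (357,524). Both sit about 6 px above the prediction, which is under 1 raw px, so relative alignment is good. I'll lower gently into the arm slot.

Call:
carry_out(
  steps=[
    {"translation": [0.05, 0, 0.016], "turn": [-0.0015, 0, 0]},
    {"translation": [0, 0, 0], "turn": [0, 0, 0]},
    {"translation": [0.04, 0, 0], "turn": [0, 0, 0]},
    {"translation": [0.04, 0, 0], "turn": [0, 0, 0]},
    {"translation": [0.04, 0, 0], "turn": [0, 0, 0]},
    {"translation": [0.03, 0, 0], "turn": [0, 0, 0]},
    {"translation": [0, 0, 0], "turn": [0, 0, 0]},
  ],
)

```text
t: 8.78
ee_pos: [0.6059, 0.101, 0.1036]
tool_rot: [-1.18, 1.57, 0.483]
wrist_force: [0.3, 0.3, -1.1]
opening: 0.108
```

```bash
python3 - <<'E'
from h import *
plan([.606,.101,.095],.093+np.pi/2)
E
```

```text
tcp [0.6059 0.101  0.1036] jaw yaw 1.6633 q6 -1.606 F [ 0.3  0.3 -1.1] open 0.108 
 shift/75mm [ 0.115 -0.001 -0.   ] turn/180 [-0.0002  0.0001  0.0002]
```

Call:
carry_out(
  steps=[
    {"translation": [0.03, 0, 0], "turn": [0, 0, 0]},
    {"translation": [0.03, 0, 0], "turn": [0, 0, 0]},
    {"translation": [0.03, 0, 0], "turn": [0, 0, 0]},
    {"translation": [0, 0, 0], "turn": [0, 0, 0]},
  ],
)

```text
t: 9.12
ee_pos: [0.6059, 0.101, 0.0961]
tool_rot: [-1.115, 1.57, 0.549]
wrist_force: [0.3, 0.8, -1.9]
opening: 0.112
```

```bash
python3 - <<'E'
from h import *
plan([.606,.101,.095],.093+np.pi/2)
E
```

```text
tcp [0.6059 0.101  0.0961] jaw yaw 1.6633 q6 -1.606 F [ 0.3  0.8 -1.9] open 0.112 
 shift/75mm [ 0.015 -0.001 -0.   ] turn/180 [-0.0002  0.0001  0.0002]
```

Call:
carry_out(
  steps=[
    {"translation": [0.02, 0, 0], "turn": [0, 0, 0]},
    {"translation": [0.02, 0, 0], "turn": [0, 0, 0]},
    {"translation": [0, 0, 0], "turn": [0, 0, 0]},
  ],
)

```text
t: 9.37
ee_pos: [0.6061, 0.101, 0.093]
tool_rot: [-1.294, 1.57, 0.369]
wrist_force: [-0.5, -1.3, 2.4]
opening: 0.106
```

Call:
carry_out(
  steps=[
    {"translation": [0.02, 0, 0], "turn": [0, 0, 0]},
    {"translation": [0.02, 0, 0], "turn": [0, 0, 0]},
    {"translation": [0, 0, 0], "turn": [0, 0, 0]},
  ],
)

```text
t: 9.62
ee_pos: [0.6061, 0.101, 0.0906]
tool_rot: [-1.425, 1.569, 0.238]
wrist_force: [-2.2, -1.4, 3.2]
opening: 0.109
```

Call:
carry_out(
  steps=[
    {"translation": [-0.03, 0, 0], "turn": [0, 0, 0]},
    {"translation": [-0.025, 0, 0], "turn": [0, 0, 0]},
    {"translation": [0, 0, 0], "turn": [0, 0, 0]},
    {"translation": [0, 0, -0.0373], "turn": [0.0064, 0, 0]},
    {"translation": [0, 0.0004, -0.0373], "turn": [0.0064, 0, 0]},
    {"translation": [0, 0.0004, -0.0373], "turn": [0.0064, 0, 0]},
    {"translation": [0, 0, 0], "turn": [0, 0, 0]},
  ],
)

```text
t: 10.2
ee_pos: [0.6068, 0.0923, 0.0948]
tool_rot: [-1.086, 1.569, 0.511]
wrist_force: [-0.3, 0.7, -0.2]
opening: 0.111
```

```bash
cat >> h.py <<'E'
PIV=np.array([.4666,.088])
def arc():
    s,e,M=state(); d=M[:,0]; p=e[:2]+d[:2]*.0035; v=p-PIV; th=np.arctan2(v[1],v[0]); J=np.arctan2(M[1,2],M[0,2])-np.pi/2
    F=M.T@s["wrist_force"]
    print("t",s["t"],"th",th.round(4),"joint~",(th+.27).round(3),"r",np.linalg.norm(v).round(4),"yaw-th",(J-th).round(4),"z",e[2].round(4),"Ftool",F.round(1),"tilt yz",(np.array([-M[2,1],-M[2,2]])).round(4),"torque",(M.T@s["torque"]).round(2))
E
python3 -c "
from h import *
arc()"
```

```text
t 10.2 th 0.0309 joint~ 0.301 r 0.1403 yaw-th -0.0054 z 0.0948 Ftool [0.2 0.3 0.7] tilt yz [ 0.0018 -0.0009] torque [ 0.06 -0.11  0.04]
```

Call:
carry_out(
  steps=[
    {"translation": [0, 0.0004, -0.0373], "turn": [0.0055, 0, 0]},
    {"translation": [0, 0.0004, -0.0373], "turn": [0.0055, 0, 0]},
    {"translation": [0, 0.0004, -0.0373], "turn": [0.006, 0, 0]},
    {"translation": [0, 0.0004, -0.0373], "turn": [0.006, 0, 0]},
    {"translation": [0, 0.0004, -0.0373], "turn": [0.006, 0, 0]},
    {"translation": [0, 0.0004, -0.0373], "turn": [0.006, 0, 0]},
    {"translation": [0, 0, 0], "turn": [0, 0, 0]},
    {"translation": [0, 0, 0], "turn": [0, 0, 0]},
  ],
)

```text
t: 10.87
ee_pos: [0.606, 0.0733, 0.0946]
tool_rot: [-0.656, 1.569, 0.816]
wrist_force: [0.1, 2.3, -0.7]
opening: 0.106
```

```bash
python3 -c "
from h import *
arc()"
```

```text
t 10.8667 th -0.1047 joint~ 0.165 r 0.1402 yaw-th 0.0065 z 0.0946 Ftool [0.7 0.1 2.3] tilt yz [ 0.0011 -0.0014] torque [-0.03 -0.38  0.11]
```

Call:
carry_out(
  steps=[
    {"translation": [0.025, 0, 0], "turn": [0, 0, 0]},
    {"translation": [0.02, 0, 0], "turn": [0, 0, 0]},
    {"translation": [0.003, 0.0001, -0.0187], "turn": [0.003, 0, 0]},
    {"translation": [0.003, 0.0001, -0.0187], "turn": [0.003, 0, 0]},
    {"translation": [0.003, 0.0001, -0.0187], "turn": [0.003, 0, 0]},
    {"translation": [0.003, 0.0001, -0.0187], "turn": [0.003, 0, 0]},
  ],
)

```text
t: 11.37
ee_pos: [0.606, 0.0687, 0.0911]
tool_rot: [-0.851, 1.566, 0.581]
wrist_force: [-0.1, 4.3, 3.4]
opening: 0.102
```

```bash
python3 -c "
from h import *
arc()"
```

```text
t 11.3667 th -0.1373 joint~ 0.133 r 0.1407 yaw-th -0.0008 z 0.0911 Ftool [-3.3  0.7  4.2] tilt yz [ 0.0034 -0.003 ] torque [-0.02 -0.92  0.23]
```

Call:
carry_out(
  steps=[
    {"translation": [0.002, 0.002, -0.0187], "turn": [0.003, 0, 0]},
    {"translation": [0.002, 0.002, -0.0187], "turn": [0.003, 0, 0]},
    {"translation": [0.002, 0.002, -0.0187], "turn": [0.003, 0, 0]},
    {"translation": [0.002, 0.001, -0.0187], "turn": [0.003, 0.0005, 0.0005]},
  ],
)

```text
t: 11.7
ee_pos: [0.605, 0.0626, 0.0909]
tool_rot: [-1.132, 1.567, 0.259]
wrist_force: [-0.3, 0.2, 3.2]
opening: 0.109
```

```bash
python3 -c "
from h import *
arc()"
```

```text
t 11.7 th -0.1812 joint~ 0.089 r 0.1407 yaw-th 0.0014 z 0.0909 Ftool [-3.2  0.3  0.2] tilt yz [ 0.0034 -0.0016] torque [-0.04 -0.19 -0.03]
```

Call:
carry_out(
  steps=[
    {"translation": [0.002, 0.002, -0.0187], "turn": [0.003, 0, 0]},
    {"translation": [0.002, 0.002, -0.0187], "turn": [0.003, 0, 0]},
    {"translation": [0.002, 0.002, -0.0187], "turn": [0.003, 0, 0]},
    {"translation": [0.002, 0.002, -0.0187], "turn": [0.003, 0.0005, 0.0005]},
  ],
)

```text
t: 12.03
ee_pos: [0.6035, 0.0568, 0.0895]
tool_rot: [-1.079, 1.568, 0.269]
wrist_force: [4.3, 15.3, 1.2]
opening: 0.111
```

```bash
python3 -c "
from h import *
arc()"
```

```text
t 12.0333 th -0.224 joint~ 0.046 r 0.1404 yaw-th 0.0011 z 0.0895 Ftool [-1.2 -0.9 15.8] tilt yz [ 0.002  -0.0011] torque [-0.01 -3.24 -0.05]
```

The lateral force jumped to 16 N and the upward force dropped, so the pin has caught in the strip slot. I'll relax sideways and then feel downwards.

Call:
carry_out(
  steps=[
    {"translation": [0, 0, 0.012], "turn": [0, 0, 0]},
    {"translation": [0, 0, 0], "turn": [0, 0, 0]},
  ],
)

```text
t: 12.2
ee_pos: [0.6039, 0.058, 0.0893]
tool_rot: [-0.856, 1.568, 0.49]
wrist_force: [1.0, 2.0, 0.8]
opening: 0.11
```

```bash
python3 -c "
from h import *
arc()"
```

```text
t 12.2 th -0.2151 joint~ 0.055 r 0.1405 yaw-th -0.0099 z 0.0893 Ftool [-0.8 -0.6  2.2] tilt yz [ 0.0023 -0.002 ] torque [-0.05 -0.46 -0.07]
```

Force relaxed. Now down in small rows.

Call:
carry_out(
  steps=[
    {"translation": [0.02, 0, 0.003], "turn": [0.002, 0, 0]},
    {"translation": [0.02, 0, 0], "turn": [0, 0, 0]},
    {"translation": [0.02, 0, 0], "turn": [0, 0, 0]},
  ],
)

```text
t: 12.45
ee_pos: [0.6038, 0.058, 0.0844]
tool_rot: [-0.84, 1.568, 0.498]
wrist_force: [0.4, 3.8, 0.2]
opening: 0.106
```

```bash
python3 -c "
from h import *
arc()"
```

```text
t 12.45 th -0.2151 joint~ 0.055 r 0.1405 yaw-th -0.0176 z 0.0844 Ftool [-0.2  0.5  3.8] tilt yz [ 0.0021 -0.0019] torque [-0.01 -0.62 -0.03]
```

Call:
carry_out(
  steps=[
    {"translation": [0.02, 0, 0.004], "turn": [-0.005, 0, 0]},
    {"translation": [0.02, 0, 0.003], "turn": [0, 0, 0]},
    {"translation": [0.02, 0, 0], "turn": [0, 0, 0]},
    {"translation": [0.01, 0, 0], "turn": [0, 0, 0]},
  ],
)

```text
t: 12.78
ee_pos: [0.6032, 0.0578, 0.0776]
tool_rot: [0.095, 1.57, 1.451]
wrist_force: [0.4, 2.4, 0.3]
opening: 0.113
```

```bash
python3 -c "
from h import *
arc()"
```

```text
t 12.7833 th -0.2174 joint~ 0.053 r 0.1399 yaw-th 0.0024 z 0.0776 Ftool [-0.3  0.1  2.5] tilt yz [-0.0001 -0.0005] torque [-0.04 -0.45  0.  ]
```

Call:
carry_out(
  steps=[
    {"translation": [0.012, 0, 0.003], "turn": [0, 0, 0]},
    {"translation": [0, 0, 0], "turn": [0, 0, 0]},
  ],
)

```text
t: 12.95
ee_pos: [0.6033, 0.0579, 0.077]
tool_rot: [-0.054, 1.57, 1.301]
wrist_force: [-0.7, 1.5, 1.2]
opening: 0.106
```

```bash
python3 -c "
from h import *
arc()"
```

```text
t 12.95 th -0.2165 joint~ 0.053 r 0.14 yaw-th 0.0014 z 0.077 Ftool [-1.2  1.   1.3] tilt yz [ 0.     -0.0005] torque [ 0.03 -0.29  0.12]
```

Call:
carry_out(
  steps=[
    {"translation": [0, 0, 0], "turn": [0.015, 0, 0]},
    {"translation": [0, 0, 0], "turn": [0.02, 0, 0]},
    {"translation": [0, 0, 0], "turn": [0.02, 0, 0]},
    {"translation": [0, 0, 0], "turn": [0, 0, 0]},
  ],
)

```text
t: 13.28
ee_pos: [0.6037, 0.0579, 0.077]
tool_rot: [-0.957, 1.57, 0.219]
wrist_force: [-0.2, 1.6, 1.1]
opening: 0.108
```

```bash
cat >> h.py <<'E'
P0=np.array([.6033,.0578,.0772])
def tw():
    s,e,M=state(); arc(); print("back to P0",(M.T@(P0-e)/.075).round(4)); plan(P0,-.217)
E
python3 -c "
from h import *
tw()"
```

```text
t 13.2833 th -0.2163 joint~ 0.054 r 0.1404 yaw-th -0.1787 z 0.077 Ftool [-1.1  0.8  1.4] tilt yz [ 0.0011 -0.0007] torque [ 0.03 -0.25  0.09]
back to P0 [-0.0028  0.0044 -0.0028]
tcp [0.6037 0.0579 0.077 ] jaw yaw 1.1758 q6 -1.19 F [-0.2  1.6  1.1] open 0.108 
 shift/75mm [-0.003  0.004 -0.003] turn/180 [4.433e-01 4.000e-04 1.000e-04]
```

Call:
carry_out(
  steps=[
    {"translation": [-0.002, 0.003, -0.002], "turn": [0.025, 0, 0]},
    {"translation": [0, 0, 0], "turn": [0.025, 0, 0]},
    {"translation": [0, 0, 0], "turn": [0.025, 0, 0]},
    {"translation": [0, 0, 0], "turn": [0.025, 0, 0]},
    {"translation": [0, 0, 0], "turn": [0, 0, 0]},
  ],
)

```text
t: 13.7
ee_pos: [0.604, 0.0578, 0.077]
tool_rot: [-0.756, 1.568, 0.102]
wrist_force: [0.4, 1.6, 0.7]
opening: 0.107
```

```bash
python3 -c "
from h import *
tw()"
```

```text
t 13.7 th -0.2162 joint~ 0.054 r 0.1407 yaw-th -0.4967 z 0.077 Ftool [-0.7  0.7  1.5] tilt yz [ 0.0019 -0.002 ] torque [-0.02 -0.16  0.15]
back to P0 [-0.0026  0.007  -0.0062]
tcp [0.604  0.0578 0.077 ] jaw yaw 0.8579 q6 -0.872 F [0.4 1.6 0.7] open 0.107 
 shift/75mm [-0.003  0.007 -0.006] turn/180 [3.421e-01 9.000e-04 2.000e-04]
```

Call:
carry_out(
  steps=[
    {"translation": [-0.002, 0.007, -0.006], "turn": [0.025, 0.001, 0]},
    {"translation": [0, 0, 0], "turn": [0.025, 0, 0]},
    {"translation": [0, 0, 0], "turn": [0.03, 0, 0]},
    {"translation": [0, 0, 0], "turn": [0.03, 0, 0]},
    {"translation": [0, 0, 0], "turn": [0.03, 0, 0]},
    {"translation": [0, 0, 0], "turn": [0.03, 0, 0]},
    {"translation": [0, 0, 0], "turn": [0, 0, 0]},
  ],
)

```text
t: 14.28
ee_pos: [0.6041, 0.0579, 0.077]
tool_rot: [-0.991, 1.568, -0.661]
wrist_force: [0.3, 1.2, 0.3]
opening: 0.108
```

```bash
python3 -c "
from h import *
tw()"
```

```text
t 14.2833 th -0.2153 joint~ 0.055 r 0.1408 yaw-th -1.0258 z 0.077 Ftool [-0.3  1.   0.6] tilt yz [ 0.0028 -0.0018] torque [ 0.   -0.16  0.18]
back to P0 [-0.0023  0.0019 -0.0107]
tcp [0.6041 0.0579 0.077 ] jaw yaw 0.3296 q6 -0.34 F [0.3 1.2 0.3] open 0.108 
 shift/75mm [-0.002  0.002 -0.011] turn/180 [0.174  0.0008 0.0007]
```

Call:
carry_out(
  steps=[
    {"translation": [-0.002, 0.002, -0.01], "turn": [0.03, 0.001, 0.0007]},
    {"translation": [0, 0, 0], "turn": [0.03, 0, 0]},
    {"translation": [0, 0, 0], "turn": [0.03, 0, 0]},
    {"translation": [0, 0, 0], "turn": [0.03, 0, 0]},
    {"translation": [0, 0, 0], "turn": [0.03, 0, 0]},
    {"translation": [0, 0, 0], "turn": [0.02, 0, 0]},
    {"translation": [0, 0, 0], "turn": [0, 0, 0]},
  ],
)

```text
t: 14.87
ee_pos: [0.604, 0.058, 0.0771]
tool_rot: [-0.752, 1.57, -0.936]
wrist_force: [0.6, 1.3, -0.5]
opening: 0.111
```

```bash
python3 - <<'E'
from h import *
tw()
b=camera("scene")
f=lambda c,x,y,w,h:cv2.resize(c["color"][y:y+h,x:x+w,::-1],(800,600),interpolation=cv2.INTER_CUBIC)
cv2.imwrite("pics/crop5.png",f(b,370,160,120,90))
E
```

```text
t 14.8667 th -0.2153 joint~ 0.055 r 0.1406 yaw-th -1.5395 z 0.0771 Ftool [0.5 1.4 0.4] tilt yz [ 0.0005 -0.0006] torque [-0.02 -0.06  0.22]
back to P0 [-0.0018 -0.0037 -0.0085]
tcp [0.604  0.058  0.0771] jaw yaw -0.184 q6 0.172 F [ 0.6  1.3 -0.5] open 0.111 
 shift/75mm [-0.002 -0.004 -0.009] turn/180 [0.0105 0.0002 0.0002]
```

View pics/crop5.png

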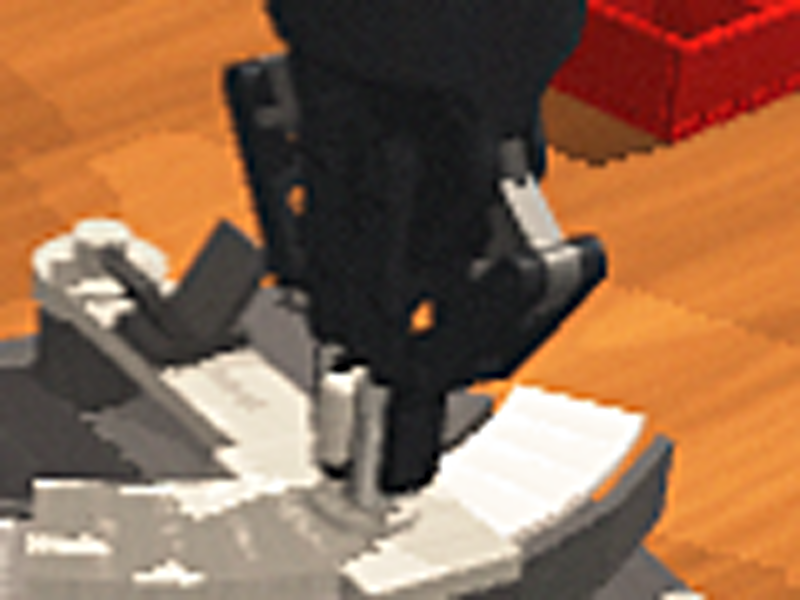

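The collar is on the arm at crop (350,500) and the wing lies across it. Release with a modest opening.

Call:
carry_out(
  steps=[
    {"translation": [0, 0, 0], "turn": [0, 0, 0]},
    {"translation": [0, 0, 0], "turn": [0, 0, 0]},
    {"translation": [0, 0, 0], "turn": [0, 0, 0]},
    {"translation": [0, 0, 0], "turn": [0, 0, 0]},
    {"translation": [0, 0, 0], "turn": [0, 0, 0]},
    {"translation": [0, 0, 0], "turn": [0, 0, 0]},
  ],
  fingers=0.4,
)

```text
t: 15.42
ee_pos: [0.6036, 0.0575, 0.0771]
tool_rot: [-1.771, 1.57, -1.936]
wrist_force: [-0.1, -0.0, 0.5]
opening: 0.303
```

Call:
carry_out(
  steps=[
    {"translation": [-0.1, 0, 0], "turn": [0, 0, 0]},
    {"translation": [-0.2, 0, 0], "turn": [0, 0, 0]},
    {"translation": [-0.3, 0, 0], "turn": [0, 0, 0]},
    {"translation": [-0.4, 0, 0], "turn": [0, 0, 0]},
    {"translation": [-0.4, 0, 0], "turn": [0, 0, 0]},
    {"translation": [-0.4, 0, 0], "turn": [0, 0, 0]},
    {"translation": [-0.4, 0, 0], "turn": [0, 0, 0]},
    {"translation": [-0.4, 0, 0], "turn": [0, 0, 0]},
    {"translation": [0, 0, 0], "turn": [0, 0, 0]},
  ],
)

```text
t: 16.17
ee_pos: [0.6025, 0.0577, 0.2838]
tool_rot: [-2.692, 1.567, -2.853]
wrist_force: [0.3, 0.6, 0.0]
opening: 0.299
```

```bash
python3 - <<'E'
from h import *
plan(P0,-.217)
b=camera("scene");a=camera("top")
f=lambda c,x,y,w,h:cv2.resize(c["color"][y:y+h,x:x+w,::-1],(400,300),interpolation=cv2.INTER_CUBIC)
g=lambda c:cv2.resize(c["color"][:,:,::-1],(400,300),interpolation=cv2.INTER_AREA)
cv2.imwrite("pics/crop6.png",np.vstack([np.hstack([f(b,370,160,120,90),f(a,130,175,160,120)]),np.hstack([g(b),g(a)])]))
for n,p in(("wing",[.604,.0575,.074]),):
  print(proj(b,p),proj(a,p))
E
```

```text
tcp [0.6025 0.0577 0.2838] jaw yaw -0.1616 q6 0.149 F [0.3 0.6 0. ] open 0.299 
 shift/75mm [2.755 0.008 0.02 ] turn/180 [ 0.0176 -0.0011  0.0006]
(np.float64(426.9047950468487), np.float64(222.13670721323294)) (np.float64(201.82743012058856), np.float64(205.9546459444565))
```

View pics/crop6.png

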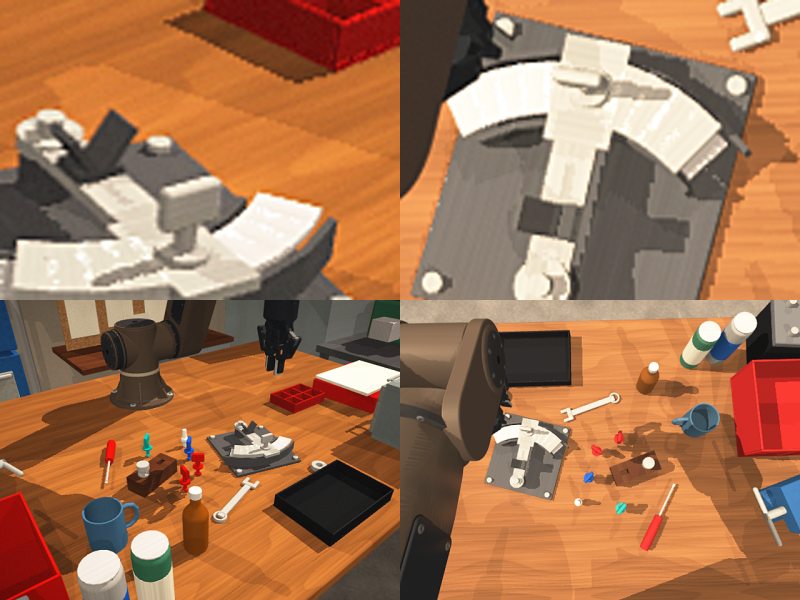

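Wing up on the arm, gripper clear, bystanders in place. I'll take one closer look at the wing's angle and height.

```bash
python3 - <<'E'
from h import *
b=camera("scene");a=camera("top")
f=lambda c,x,y,w,h:cv2.resize(c["color"][y:y+h,x:x+w,::-1],(400,400),interpolation=cv2.INTER_CUBIC)
cv2.imwrite("pics/crop7.png",np.hstack([f(b,402,200,50,50),f(a,180,185,40,40)]))
w=np.array([np.sin(.215),np.cos(.215),0])*.017; o=np.array([.604,.0578,.074])
for n,d in(("L",w),("R",-w)):
  for z in(-.012,.012):
    p=o+d+[0,0,z]; u,v=proj(b,p);x,y=proj(a,p); print(n,z,(round((u-402)*8),round((v-200)*8)),(round((x-180)*10+400),round((y-185)*10)))
E
```

```text
L -0.012 (261, 208) (536, 205)
L 0.012 (273, 111) (500, 176)
R -0.012 (127, 242) (730, 242)
R 0.012 (137, 145) (700, 214)
```

View pics/crop7.png

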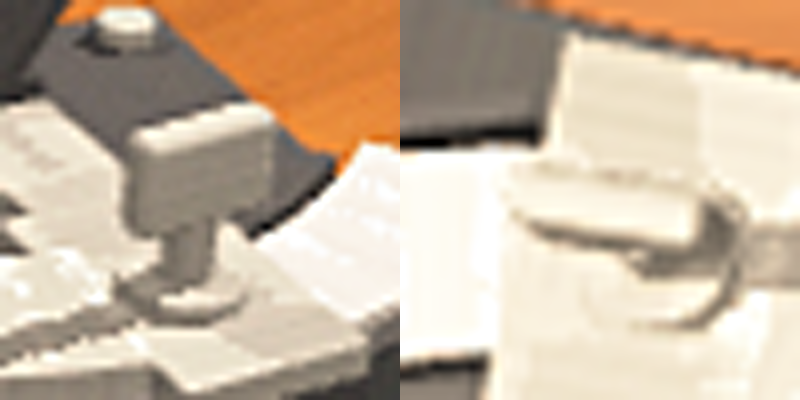

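The scene crop has the wing's top edge at (135,145)–(272,112), predicted (137,145)–(273,111). In the top view its slope is about 10°, predicted 10.8°. Seated, upright and turned, so I'm handing in.

```bash
python3 -c "
from h import *
print(env.observe()['t'], ticket.job_done())"
```

```text
the job is handed in; nothing more can be done
16.3667 None
```

The swing arm is locked and the job is handed in at t ≈ 16.4 s; the hand-in reports no verdict.

**What I did:** I took the steel wing screw from the rack and lowered its pin into the arm slot. I then swung the arm clockwise with a light press of about 3–4 N and felt the strip's slot at a joint angle of about 0.05 rad. The screw went down until the collar was flush, got a turn of about 1.54 rad, and was released.

**Last checks:**
- **Forces:** the highest wrist-force reading was about 16 N sideways, as the pin caught. Readings come only at the end of each call, so brief peaks in between are not seen.
- **Seating:** the wing's top edge matches a 74 mm wing centre and an upright screw to within about 1 pixel in the scene view.
- **Turn angle:** the wing's slope in the top view is about 10°, against 10.8° predicted.
- **Position:** in the top view the wing appears about 1 pixel (1–2 mm) off the prediction, which is within the calibration error.
- **Bench:** the gripper is well clear, about 0.2 m above the screw. The bystanders and the other thumbscrew look unmoved, judged by eye from the final pictures.

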